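Refit the jar mill's run knob and hold it in

TASK

The run knob is off the jar mill and flakes of dried glaze lie on the control deck where it sits: with the scraper block, wipe all three flakes off the deck into the drip tray on the mill's right side, without touching them with the robot itself, and stand the scraper back on the bench. Then turn the knob so that its flat matches the flat on the shaft, push it fully onto the shaft, press it down to run the mill and finish still gripping the knob and holding it pressed. Leave everything else where it is.

Things in the scene. Friction and masses are not known exactly. Their poses are not given: they have to be found in the camera images.
- mill: Jar mill, fixed, on the bench to the robot's right: blue-grey control housing with a flat light-grey deck, behind it two black rollers with a jar lying on them, a steel drip tray on its right side. Origin: on the bench under the control shaft. Its x axis points to the mill's back (rollers), y to its left, z up. Rollers and jar do not move.
- deck (a point): Point on the mill's deck where the control shaft comes out, 46 mm above the bench; axes as the mill's. The deck is flat, without rims, x = -67 to +59 mm and y = -66 to +66 mm; its right edge (y = -66) adjoins the drip tray. The roller bed begins at x = +58 mm (170 mm wide, end plates 45 mm above the deck), the jar at x = +74 mm, its top 95 mm above the deck.
- tray (a point): Open steel drip tray fixed along the mill's right side: centre of its inner floor, 5 mm above the bench; axes as the mill's. Inside 114 mm (x) by 68 mm (y); rim 28 mm above the bench, 18 mm below the deck.
- shaft_tip (a point): Centre of the top end of the upright brass control shaft: 12 mm in diameter, 20 mm proud of the deck when not pressed, top edge chamfered 1.5 mm. One flat along its whole length (D section) faces this point's +x, 3 mm from the axis. The shaft turns only against stiff friction (0.06 N m) and starts within 0.5 rad of the mill's direction; it can be pressed straight down.
- run_shaft (a joint): How far the shaft is pressed down, m: 0 = up, 0.004 = fully down. A spring pushes it up with 4 N at 0 and 9 N fully down; it comes up again when let go.
- knob_grip (a point): Loose black control knob standing skirt down on the bench, about 60 g: round skirt 48 mm in diameter, 13 mm high; on it an upright wing grip 46 mm long (x), 14 mm thick (y), its top 37 mm above the underside. This point: on the axis, half-way up the wing, 26 mm above the underside. A white pointer line marks the +x half of the wing.
- knob_hole (a point): Centre of the mouth of the D-shaped blind hole in the knob's underside, axes as the knob's: 15 mm deep, 14 mm in diameter, its flat on the +x side (below the pointer) 4 mm from the axis; 1 mm clearance all round, so pointer and shaft flat must face the same way within 0.2 rad. Fully on the shaft the underside is 5 mm above the deck, pressed down 1 mm.
- scraper_mid (a point): Scraper block standing on the bench, 90 g: 64 mm long (x), 50 mm high. The lowest 16 mm are a grey rubber strip 14 mm thick (y), flat underneath, over it a wooden grip 22 mm thick. This point: its centre, 25 mm above the underside. Its two ends and its two sides are alike.
- chip_1_mid (a point): Loose chip of dried rust-brown glaze lying on the deck in front of the shaft (on the -x side of it), an irregular flake about 19x14 mm and 5 mm thick; this point: its centre, 2.5 mm above its underside. Mass 10 g.
- chip_2_mid (a point): Loose chip of dried rust-brown glaze lying on the deck in front of the shaft (on the -x side of it), an irregular flake about 19x14 mm and 5 mm thick; this point: its centre, 2.5 mm above its underside. Mass 10 g.
- chip_3_mid (a point): Loose chip of dried rust-brown glaze lying on the deck in front of the shaft (on the -x side of it), an irregular flake about 19x14 mm and 5 mm thick; this point: its centre, 2.5 mm above its underside. Mass 10 g.
- needle: Bystander, loose: needle tool, thin wooden handle, 11x150x12 mm; origin at the centre of its underside.
- trimmer: Bystander, loose: wire-loop trimming tool with a wooden handle, 26x190x12 mm; origin at the centre of its underside.
- rib: Bystander, loose: flat wooden throwing rib, 60x98x6 mm; origin at the centre of its underside.
- blue_tile: Bystander, loose: round light-blue test tile, 44 mm across, 8 mm thick; origin at the centre of its underside.
- tan_tile: Bystander, loose: round tan test tile, 46 mm across, 8 mm thick; origin at the centre of its underside.
- cap: Bystander, loose: white ribbed bottle cap, 36 mm across, 22 mm high; origin at the centre of its underside.
- jar: Bystander, loose: glaze jar with a white lid, 62 mm across, 98 mm high; origin at the centre of its underside.
There are look-alikes about, which are no part of the job. Leave any orange or pink look-alike of the part that bears knob_grip alone.

How it is judged (in metres and radians):
On the way, in this order (a step that is already met when the one before it is completed fails the run):
1. all three glaze chips lie in the drip tray, while the scraper is in hand, off the bench (x of chip_1_mid in the frame of tray between -0.058 and 0.058 m and y of chip_1_mid in the frame of tray between -0.036 and 0.036 m and z of each of chip_1_mid, chip_2_mid, chip_3_mid in the frame of tray below 0.021 m and x of chip_2_mid in the frame of tray between -0.058 and 0.058 m and y of chip_2_mid in the frame of tray between -0.036 and 0.036 m and x of chip_3_mid in the frame of tray between -0.058 and 0.058 m and y of chip_3_mid in the frame of tray between -0.036 and 0.036 m and height (world z) of scraper_mid above 0.045 m and contact force between the fingers and scraper above 0.5 N), for 0.1 s.
2. the scraper stands on the bench again, let go (height (world z) of scraper_mid between 0.021 and 0.029 m and angle between scraper_mid's own z axis and vertical below 0.15 rad and contact force between the fingers and scraper below 0.1 N), for 0.2 s.
3. the knob is fully on the shaft, flat to flat (horizontal distance between knob_grip and shaft_tip below 0.004 m and z of knob_grip in the frame of shaft_tip below 0.0135 m and angle between the x axis of knob_grip and the x axis of shaft_tip, either way round below 0.35 rad and angle between knob_grip's own z axis and vertical below 0.12 rad), for 0.1 s.
At the end, for the whole second after the job is handed in: Knob fully on the shaft (within 2.5 mm of its end, axes within 4 mm, pointer within 0.35 rad of the flat, upright), still gripped, still, the shaft held down more than 2.5 of its 4 mm; all three chips in the drip tray; scraper upright on the bench, let go (all of step 2 and all of step 3 and value of joint run_shaft above 0.0025 m and z of knob_grip in the frame of shaft_tip above 0.008 m and contact force between the fingers and knob above 1 N and linear speed of knob below 0.02 m/s and x of chip_1_mid in the frame of tray between -0.058 and 0.058 m and y of chip_1_mid in the frame of tray between -0.036 and 0.036 m and z of each of chip_1_mid, chip_2_mid, chip_3_mid in the frame of tray below 0.021 m and x of chip_2_mid in the frame of tray between -0.058 and 0.058 m and y of chip_2_mid in the frame of tray between -0.036 and 0.036 m and x of chip_3_mid in the frame of tray between -0.058 and 0.058 m and y of chip_3_mid in the frame of tray between -0.036 and 0.036 m); the arm keeps its last pose, push and grip.
It fails at once if the robot itself touches a glaze chip (contact force between any of the fingers, the arm and chip_1 above 0.3 N or contact force between any of the fingers, the arm and chip_2 above 0.3 N or contact force between any of the fingers, the arm and chip_3 above 0.3 N).
It fails at once if a bystander is moved by more than 15 mm (distance of any of needle, trimmer, rib, blue_tile, tan_tile, cap, jar from where it was at the start of the episode above 0.015 m).
It fails at once if the knob is pushed onto the shaft while a chip is still on the deck (horizontal distance between knob_grip and shaft_tip below 0.004 m and z of knob_grip in the frame of shaft_tip below 0.0135 m and angle between the x axis of knob_grip and the x axis of shaft_tip, either way round below 0.35 rad and angle between knob_grip's own z axis and vertical below 0.12 rad and z of any of chip_1_mid, chip_2_mid, chip_3_mid in the frame of tray above 0.03 m).
It also fails if it takes over 64 s, if anything falls off the work surface, if the arm or the gripper's body presses on something with over 40 N, if the wrist force passes 120 N, or if a joint passes its speed limit or range.

ROBOT

A 6-joint arm with a two-finger parallel gripper is mounted at the origin on a cart in front of the work surface, level with it; the furniture and walls round the work are solid. World frame = base frame: x ahead of the robot, y to its left, z up, the work surface at z = 0. Lengths are in mm, angles in rad, forces in N, time in s.
With the tool pointing down it reaches from about 300 to 775 mm from the base axis. Payload 14.6 kg.
Tool frame: the origin (TCP) lies between the finger pads; the fingertips stand 19 mm ahead of it and the grasp point (between the pads) is the TCP; z points along the fingers, y is the line along which they close (so a half turn about z gives the same grasp; the last joint's range is limited). The gripper opens to 94 mm and grips with 3 to 60 N. Pads are 16 mm wide; open, the fingers measure 119 mm over their backs; the gripper's body (75 mm by 177 mm) begins 78 mm behind the grasp point.
Start: joints at [1.095, 0.3, 1.521, -0, 1.321, -0.067], TCP at [218.626, 504.67, 224.446] pointing down, gripper open.
Joint ranges: [-3.03, 3.03], [-0.79, 2.21], [0.23, 2.52], [-1.04, 4.18], [0, 3.07], [-2.55, 2.55]. Speed limits (rad/s): [2.22, 2.22, 2.57, 3.14, 3.14, 3.14].

INTERFACE

Orientations are given as [roll, pitch, yaw] about the fixed x, y, z axes, in that order (R = Rz(yaw) Ry(pitch) Rx(roll)).
In Python, from cell import monitor, imaging, job, find_in, trace gives the robot as it stands. The module is installed in compiled form; this text tells all that it offers.
- The arm moves only by the tool arm_command, never from a script. Its argument "steps" is a list of rows, each a list of 5 numbers: the opening, from 0 (shut) to 1 (fully open), then the shift along the tool's x, y, z in mm, then the turn about the tool's z in degrees. In form: [[gripper, dx, dy, dz, turn], ...]. A call has 1 to 20 rows; each row is the pose to reach, as a shift and turn from the pose commanded when the call began, along the tool's axes at that moment; what a row does not reach only later rows make up. A row lasts 1/8 s, in which the tool goes at most 62.5 mm and 10.7 degrees, less where a joint would pass 70% of its speed; a pose out of reach is approached as far as the arm can. A call with a gripper value outside its range is refused whole. The fingers move at their own pace and stop on an object; "force" is the grip in N (left out, the last holds). Time passes only in rows, so rows that repeat a pose let the fingers close. It gives the time, the measured TCP pose, the force, the opening and the grip force at its end, in the units of the state.
- monitor.read_state(): the state, without advancing time (a new reading comes with each control period).
- imaging.camera(name): name is "scene" or "top"; returns a dict with "img" (384x512x3 uint8, red, green, blue), "mtx" (3x3 intrinsics, pixels), "view" (4x4, takes a point from world to camera coordinates). Camera axes: x right, y down, z forward; pixel columns grow to the right and rows downward; lengths in mm; the calibration is good to about 2 mm. A picture is of the moment at which its call begins. There is no depth.
- job.sign_off(): hands the job in; it is judged then, once.
Trained networks look in a picture, given as the dict that the camera call returned (one of the last four; its "shot" number tells which), for a name from the list of things; names that differ only in an ending like _2 or _b are one class to them, and where a whole thing is asked for, a point or a joint stands for the part that bears it (a point fixed in the world has none). Each returns a list of dicts, best first, with "p" (0 to 1); they miss things now and then, are a little off and sometimes report something else, mostly with a low value. They report only what shows in the picture. A call takes as long as a camera call. They do not tell look-alikes from the thing itself.
- find_in(picture, target): "rect" ([centre column, centre row, width, height] in pixels, round what is visible of it).
- trace(picture, target): "region" (384x512 bool, what is visible of it) and "rect" ([centre column, centre row, width, height] in pixels, round what is visible of it).
The state is a dict: "clock": time; "joints": joint angles; "qd": joint speeds; "effort": joint torques, N m; "eef_pos": TCP position; "eef_rot": TCP orientation; "wrist_force": force on the tool from outside, world axes, zero at the start; "moment": the same for the moment, N m; "finger_gap": finger opening in mm; "finger_force": force on a finger pad.
Only numpy, scipy, OpenCV 4.12 (cv2) and the standard library are available. Lean on these libraries where they do the work, as an engineer would, in place of code of your own. Each camera call takes 0.05 s, during which the arm holds its last target. There are 200 camera calls.

## Working session

There is one attempt and no reset: what is moved stays moved. The work goes in short steps, Python scripts to look and compute and a tool call to move; the robot and the scene stay as the last step left them, time stands still between calls to the robot, and variables do not carry over. Pictures are saved under pics/ and viewed, at most 13 in all, crops included, and the job is handed in when it is done.

Besides the shell and the picture viewer there is one more tool, called after "Request:" in YAML: its name, and indented under it one key for each argument. arm_command: Moves the arm, as the interface text tells. Its arguments: {"type":"object","properties":{"steps":{"type":"array","items":{"type":"array","items":{"type":"number"}}},"force":{"type":"number"}},"required":["steps"]}

```bash
mkdir -p pics; cat > h.py <<'E'
import numpy as np, cv2
from cell import monitor, imaging, job, find_in, trace
def save(c,n,crop=None,s=1):
    im=c["img"][:,:,::-1]
    if crop: a,b,w,h=crop; im=im[b:b+h,a:a+w]
    cv2.imwrite("pics/"+n,cv2.resize(im,None,fx=s,fy=s,interpolation=cv2.INTER_CUBIC))
def w2p(c,P):
    V=np.array(c["view"]);p=V[:3,:3]@np.array(P,float)+V[:3,3];q=np.array(c["mtx"])@p;return q[:2]/q[2]
def p2w(c,uv,z):
    V=np.array(c["view"]);R=V[:3,:3];t=V[:3,3];o=-R.T@t
    d=R.T@np.linalg.solve(np.array(c["mtx"]),[uv[0],uv[1],1]);return o+d*(z-o[2])/d[2]
E
python3 - <<'E'
from h import *
s=monitor.read_state();print({k:np.round(v,3).tolist() for k,v in s.items()})
for n in ["top","scene"]:
    c=imaging.camera(n);save(c,n+"1.png",s=1.5)
    V=c["view"];print(n,np.round(-V[:3,:3].T@V[:3,3]),np.round(V[:3,:3],2).tolist(),c["mtx"][0,0])
    for t in ["mill","knob_grip","scraper_mid","chip_1_mid"]:
        for d in find_in(c,t)[:5]: print(t,np.round(d["rect"]),round(d["p"],2))
E
```

```text
{'clock': 0.0, 'joints': [1.095, 0.3, 1.522, -0.0, 1.321, -0.067], 'qd': [-0.0, 0.001, 0.001, -0.0, 0.0, 0.001], 'effort': [-0.0, -53.181, -35.274, 0.071, 0.024, -0.0], 'eef_pos': [218.533, 504.453, 223.879], 'eef_rot': [-3.14, -0.0, 2.733], 'wrist_force': [-0.122, -0.016, 1.067], 'moment': [0.007, -0.068, -0.016], 'finger_force': 0.0, 'finger_gap': 93.47}
top [ 399.  148. 1412.] [[-0.01, -1.0, 0.01], [-0.99, 0.01, -0.11], [0.11, -0.01, -0.99]] 438.1889507334658
mill [378. 189.  73.  72.] 0.93
knob_grip [246. 228.  16.  15.] 0.68
knob_grip [190. 229.  12.  14.] 0.58
knob_grip [219. 224.  16.  15.] 0.47
knob_grip [108. 208.  16.  18.] 0.47
knob_grip [258. 204.  15.  18.] 0.44
scraper_mid [282. 222.  16.  18.] 0.63
scene [ -43. -686.  743.] [[0.79, -0.61, -0.02], [-0.35, -0.43, -0.83], [0.5, 0.67, -0.55]] 378.8543855746297
mill [337. 276. 103. 115.] 0.83
knob_grip [213. 225.  16.  20.] 0.63
knob_grip [172. 163.  15.   6.] 0.53
knob_grip [186. 198.  12.  12.] 0.51
knob_grip [238. 219.   9.  15.] 0.5
knob_grip [206. 205.  11.  16.] 0.45
scraper_mid [239. 238.  26.  18.] 0.78
scraper_mid [338. 278. 105. 115.] 0.18
```

View pics/top1.png

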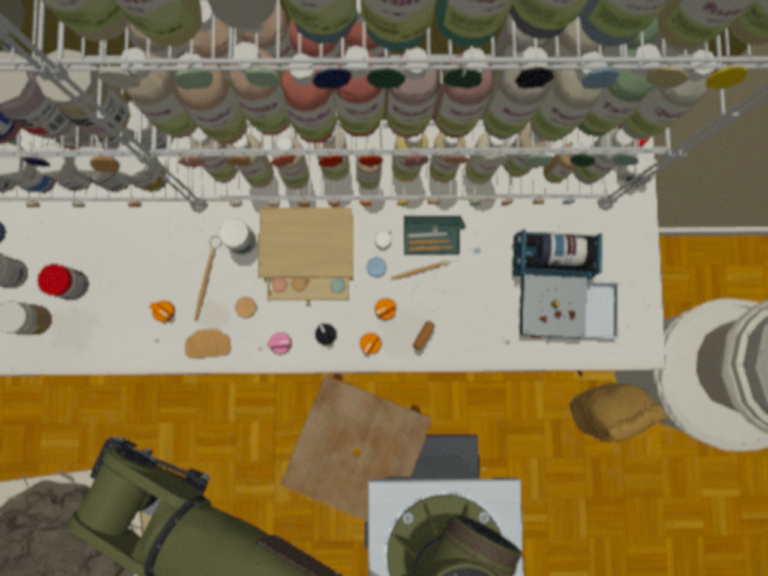

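View pics/scene1.png

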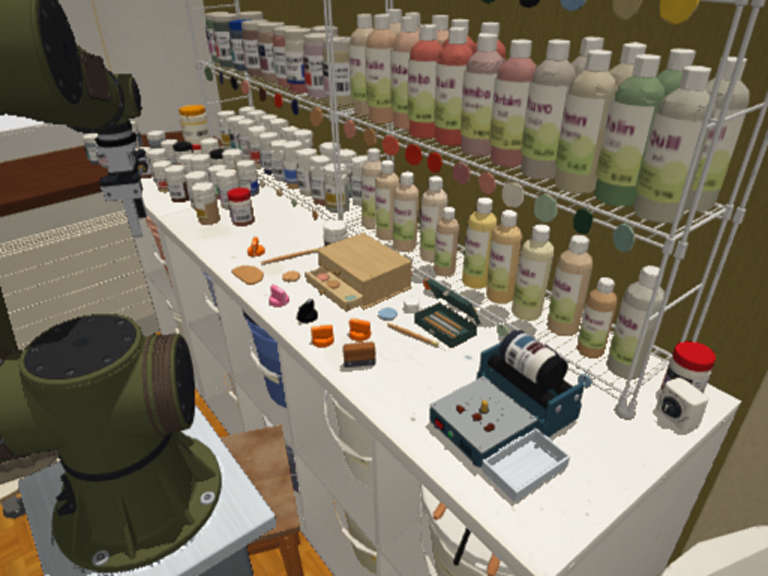

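The black knob is at top px (217,223), scraper at (283,223), and the shaft at (370,202) with three chips just below it. The bystanders and orange/pink look-alikes are apart from these. Next, close crops of the targets.

```bash
python3 - <<'E'
from h import *
import pickle
ct=imaging.camera("top");cs=imaging.camera("scene")
pickle.dump({k:{a:v[k2] if 0 else v for a,v in c.items()} for k,c in (("t",ct),("s",cs))} ,open("c0.pkl","wb"))
def crop(c,x,y,w,h,W,H): return cv2.resize(c["img"][y:y+h,x:x+w,::-1],(W,H),interpolation=cv2.INTER_CUBIC)
a=crop(ct,340,150,75,75,400,400);b=crop(cs,280,250,100,100,400,400)
d=crop(ct,200,205,100,50,400,200);e=crop(cs,190,195,80,40,400,200)
cv2.imwrite("pics/m2.png",np.vstack([np.hstack([a,b]),np.hstack([d,e])]))
def pr(n,v): print(n,np.round(v,1))
for n,uv,z in [("knob",(217,223),20),("scr",(282.7,223.3),50),("shaft",(370,202),66),("deckFL",(347,224),46),("deckFR",(391.3,223),46),("deckBL",(348,184),46)]: pr(n,p2w(ct,uv,z))
for nm,c in (("t",ct),("s",cs)):
  for t in ["knob_grip","scraper_mid"]:
    for r in trace(c,t)[:6]:
        ys,xs=np.nonzero(r["region"]);m=c["img"][r["region"]].mean(0)
        pr(nm+t,[xs.mean(),ys.mean(),len(xs),*m,r["p"]])
E
```

```text
knob [455.9 246.1  20. ]
scr [451.9  40.1  50. ]
shaft [ 514.7 -230.1   66. ]
deckFL [ 448.1 -161.1   46. ]
deckFR [ 449.9 -300.    46. ]
deckBL [ 573.9 -168.3   46. ]
tknob_grip [256.7 204.8 154.  186.9 113.9  29.4   0.8]
tknob_grip [217.  221.8 189.   70.2  69.8  67.4   0.7]
tknob_grip [246.6 228.2 171.  189.9 117.9  34.7   0.6]
tknob_grip [187.2 228.3 156.  181.1 119.3 137.9   0.5]
tknob_grip [108.3 206.4 203.  179.5 112.8  40.4   0.5]
tscraper_mid [282.5 222.3 129.  133.6  96.8  57.    0.6]
sknob_grip [238.7 219.3 131.  174.2  75.8  10.6   0.8]
sknob_grip [214.3 223.5 195.  177.8  84.5  23.2   0.7]
sknob_grip [184.9 197.6 142.  172.9  96.3 116.8   0.7]
sknob_grip [170.4 165.3  82.  188.   96.4  35.8   0.6]
sscraper_mid [239.1 235.8 338.   99.6  68.2  44.6   0.7]
```

View pics/m2.png

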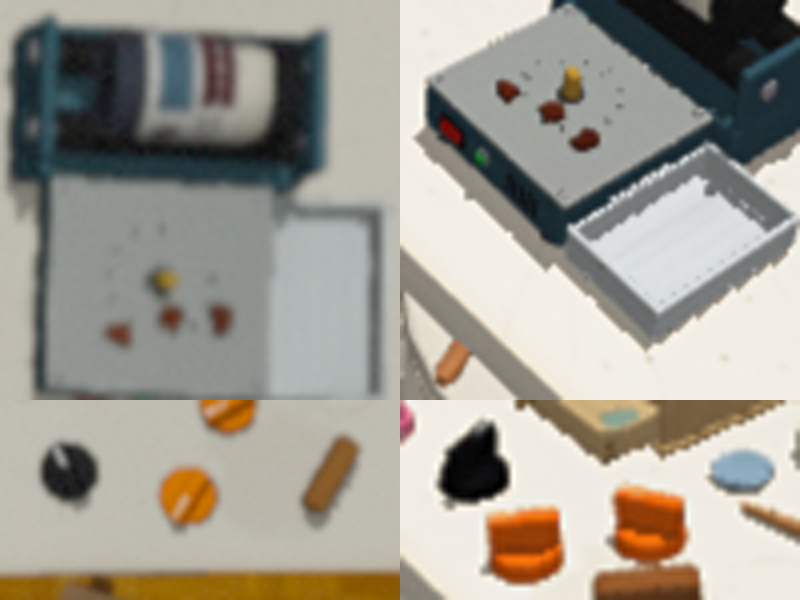

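```bash
cat > fit.py <<'E'
from h import *
import pickle
from scipy.optimize import least_squares
C=pickle.load(open("c0.pkl","rb"));ct,cs=C["t"],C["s"]
T=lambda x,y:((x+.5)/5.333-.5+340,(y+.5)/5.333-.5+150)
S=lambda x,y:((x-399.5)/4-.5+280,(y+.5)/4-.5+250)
obs=[(cs,S(428,80),(-67,66,46)),(cs,S(562,206),(-67,-66,46)),(cs,S(712,115),(59,-66,46)),(cs,S(567,8),(59,66,46)),
 (ct,T(44,395),(-67,66,46)),(ct,T(46,183),(58,66,46)),(ct,T(271,395),(-67,-66,46)),(ct,T(275,183),(58,-66,46)),(cs,S(572,68),(0,0,66)),(ct,T(168,279),(0,0,66))]
def W(p,l): c,s=np.cos(p[2]),np.sin(p[2]);return [p[0]+c*l[0]-s*l[1],p[1]+s*l[0]+c*l[1],l[2]]
def f(p):return np.concatenate([w2p(c,W(p,l))-uv for c,uv,l in obs])
r=least_squares(f,[515,-230,0],loss="soft_l1");p=r.x;print("mill",p.round(3));print(f(p).reshape(-1,2).round(1).tolist())
for n,a,b in [("1",(118,334),(507-0,91)),("2",(171,318),(552,113)),("3",(220,320),(585,139))]:
  for c,uv in ((ct,T(*a)),(cs,S(*b))):
    q=p2w(c,uv,49)[:2]-p[:2];cc,ss=np.cos(p[2]),np.sin(p[2]);print("chip",n,np.round([cc*q[0]+ss*q[1],-ss*q[0]+cc*q[1]],1))
# scraper top: brown
for c,n,box,z in ((ct,"t",(270,210,25,25),50),(cs,"s",(225,220,30,32),25)):
  x,y,w,h=box;i=c["img"][y:y+h,x:x+w].astype(int);m=(i[...,0]-i[...,2]>35).astype(np.uint8)
  k,l,st,ce=cv2.connectedComponentsWithStats(m);j=1+st[1:,4].argmax();ys,xs=np.nonzero(l==j)
  P=np.array([p2w(c,(x+a,y+b),z)[:2] for a,b in zip(xs,ys)]);m0=P.mean(0);e=np.linalg.eigh(np.cov((P-m0).T))
  print("scr",n,m0.round(1),np.sqrt(e[0]).round(1),"yaw",np.arctan2(*e[1][::-1,1]).round(3),len(xs))
  print(cv2.minAreaRect(P.astype(np.float32)))
# knob
i=ct["img"][212:234,205:230].astype(int);dark=i.max(2)<90;ys,xs=np.nonzero(dark)
g=i.sum(2);print(g[4:20,3:22])
print("knob dark",[p2w(ct,(205+(xs.min()+xs.max())/2,212+(ys.min()+ys.max())/2),13).round(1)],len(xs))
i=cs["img"][200:226,190:222].astype(int);dark=i.max(2)<70;ys,xs=np.nonzero(dark);print("s",xs.min()+190,xs.max()+190,ys.min()+200,ys.max()+200)
for z,x,y in((13,456,246),(37,456,246)):print(w2p(cs,(x,y,z)),w2p(ct,(x,y,z)))
E
python3 fit.py
```

```text
mill [ 5.15987e+02 -2.34117e+02 -4.50000e-02]
[[-1.6, -0.3], [0.7, 0.4], [0.1, 0.0], [-0.7, -1.6], [0.4, -0.9], [0.5, -0.9], [-0.0, 0.6], [-0.7, 0.7], [-0.0, 0.7], [0.2, -0.3]]
chip 1 [-32.9  25. ]
chip 1 [-32.3  23.2]
chip 2 [-22.3  -6.1]
chip 2 [-22.6  -7.8]
chip 3 [-22.5 -34.9]
chip 3 [-21.5 -35.7]
scr t [452.3  41.1] [ 5.9 17.5] yaw 2.604 130
((452.481689453125, 40.91640090942383), (20.70874786376953, 61.43370819091797), 58.18726348876953)
scr s [470.2  62.3] [17.  28.2] yaw 0.883 361
((471.5917053222656, 68.10689544677734), (98.25576782226562, 65.33792114257812), 58.47262191772461)
[[562 557 555 525 465 428 379 273 235 253 271 305 385 469 525 553 556 555
  554]
 [566 558 535 471 349 375 425 293 136  97 136 162 230 328 458 527 552 558
  558]
 [559 552 504 380 232 321 434 369 208 105 119 125 121 199 341 466 536 556
  556]
 [558 531 438 268 151 240 383 429 287 119 103 115 114 125 214 359 479 548
  557]
 [558 515 354 176 106 158 318 418 324 165 104 104 112 111 136 265 425 534
  554]
 [550 502 317 131 106 111 210 303 273 164  96 107 110 112 116 205 389 525
  552]
 [542 478 289 117  9
[... 265 characters left out ...]
 95  64  85 100 121 223 404 528
  554]
 [557 534 439 275 145  98  96  98  79  98  93  84  62 106 187 342 475 542
  556]
 [560 552 511 392 223 116 105  88  63  89  94  94  90 147 312 456 529 555
  552]
 [559 556 543 479 351 251 168 118  92  91  99 111 140 245 390 519 551 553
  554]
 [563 562 557 534 484 422 321 213 172 168 179 192 239 327 434 532 559 555
  559]
 [561 561 560 552 544 519 459 378 344 328 305 313 332 379 460 535 557 555
  554]
 [560 560 557 558 561 551 531 497 481 459 406 377 400 436 503 544 555 554
  559]]
knob dark [array([457.8, 246.6,  13. ])] 130
s 198 211 200 214
[203.69933325 208.35938197] [217.19731972 223.06605336]
[203.05635634 202.46340111] [216.6594049  222.75848121]
```

```bash
cat >> h.py <<'E'
def to(x,y,z,yaw):
    s=monitor.read_state();p=s["eef_pos"];t=s["eef_rot"][2];d=np.array([x-p[0],y-p[1]])
    tr=-np.degrees((yaw-t+np.pi)%(2*np.pi)-np.pi)
    print(np.round([d@[np.cos(t),np.sin(t)],d@[np.sin(t),-np.cos(t)],p[2]-z,tr],1),"t",s["clock"])
E
python3 -c "
from h import *
import pickle
to(452.4,41,90,2.602)
c=pickle.load(open('c0.pkl','rb'))['s'];print(w2p(c,(452.4,41,28)))"
```

```text
[-398.8 -332.6  134.5    7.5] t 0.8
[238.53385178 235.36702982]
```

Request:
arm_command:
  steps:
    - [1, -50, -42, 20, 0]
    - [1, -100, -83, 40, 0]
    - [1, -150, -125, 50, 0]
    - [1, -200, -166, 50, 2]
    - [1, -250, -208, 50, 4]
    - [1, -300, -250, 50, 7.5]
    - [1, -350, -291, 60, 7.5]
    - [1, -399, -333, 90, 7.5]
    - [1, -399, -333, 130, 7.5]
    - [1, -399, -333, 160, 7.5]
    - [1, -399, -333, 175, 7.5]
    - [1, -399, -333, 188, 7.5]
    - [1, -399, -333, 188, 7.5]
    - [1, -399, -333, 188, 7.5]
  force: 30

```text
clock: 2.55
eef_pos: [452.9, 40.7, 37.3]
eef_rot: [3.141, 0.001, 2.602]
wrist_force: [0.4, -0.1, -0.1]
finger_gap: 93.9
finger_force: 0.0
```

```bash
python3 -c "
from h import *
to(452.4,41,36,2.602)
c=imaging.camera('scene');d=imaging.camera('top')
a=cv2.resize(c['img'][195:265,190:290,::-1],(400,280));b=cv2.resize(d['img'][190:260,235:335,::-1],(400,280))
cv2.imwrite('pics/g3.png',np.hstack([a,b]))"
```

```text
[ 0.5 -0.   1.3  0. ] t 2.55
```

View pics/g3.png

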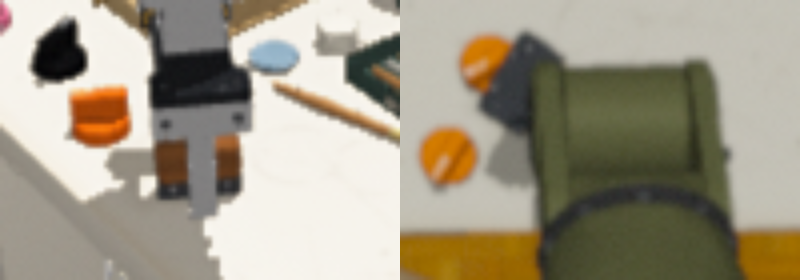

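The fingers straddle the scraper, with the front finger centred on it at tile (200,170). I'll close and lift.

Request:
arm_command:
  steps:
    - [0, 0, 0, 0, 0]
    - [0, 0, 0, 0, 0]
    - [0, 0, 0, 0, 0]
    - [0, 0, 0, 0, 0]
    - [0, 0, 0, 0, 0]
    - [0, 0, 0, 0, 0]
  force: 30

```text
clock: 3.4
eef_pos: [452.4, 40.5, 36.4]
eef_rot: [-3.142, -0.0, 2.602]
wrist_force: [0.2, 0.1, 0.7]
finger_gap: 37.6
finger_force: 0.0
```

```bash
python3 -c "
from h import *
p=np.array([516,-234.1]);a=-.045
def L(x,y): return p+np.array([np.cos(a)*x-np.sin(a)*y,np.sin(a)*x+np.cos(a)*y])
for y in (50,-75): print(L(-42,y))
s=monitor.read_state();print(s['finger_gap'],s['finger_force'],s['eef_pos'])
q=L(-42,50);to(q[0],q[1],130,np.pi-.045)"
```

```text
[ 476.29175853 -182.26125427]
[ 470.66865677 -307.13471312]
37.6481424427386 0.0 [452.37060291  40.48958915  36.435399  ]
[-135.  -178.8  -93.6  -28.3] t 3.4
```

Request:
arm_command:
  steps:
    - [0, 0, 0, 0, 0]
    - [0, 0, 0, 0, 0]
    - [0, 0, 0, 0, 0]
    - [0, 0, 0, 0, 0]
    - [0, 0, 0, -30, 0]
    - [0, 0, 0, -80, 0]
    - [0, -25, -33, -94, -7]
    - [0, -52, -69, -94, -15]
    - [0, -80, -106, -94, -22]
    - [0, -107, -142, -94, -28.3]
    - [0, -135, -179, -94, -28.3]
    - [0, -135, -179, -94, -28.3]
    - [0, -135, -179, -94, -28.3]

```text
clock: 5.03
eef_pos: [475.9, -182.0, 130.2]
eef_rot: [3.141, -0.001, 3.095]
wrist_force: [-0.6, -0.0, 0.0]
finger_gap: 21.6
finger_force: 30.0
```

```bash
python3 -c "
from h import *
to(476.3,-182.3,84,np.pi-.045)
c=imaging.camera('scene');d=imaging.camera('top')
a=cv2.resize(c['img'][230:330,270:390,::-1],(480,400));b=cv2.resize(d['img'][160:235,340:400,::-1],(320,400))
cv2.imwrite('pics/g4.png',np.hstack([a,b]))"
```

```text
[-0.4 -0.3 46.2 -0.1] t 5.025
```

View pics/g4.png

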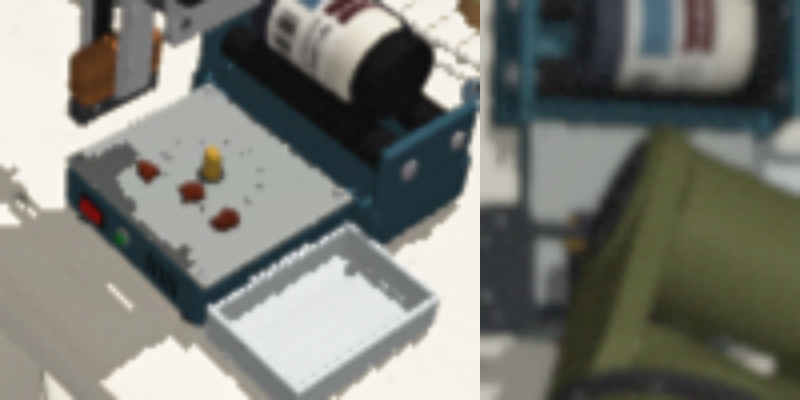

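Scraper is held 40 mm above the deck's left part (tile (115,80)), with the chips at (147,170), (190,190), (225,220) untouched. Lowering.

Request:
arm_command:
  steps:
    - [0, 0, 0, 20, 0]
    - [0, 0, 0, 35, 0]
    - [0, 0, 0, 42, 0]
    - [0, 0, 0, 45, 0]
    - [0, 0, 0, 46, 0]
    - [0, 0, 0, 46, 0]

```text
clock: 5.88
eef_pos: [476.4, -182.5, 84.8]
eef_rot: [-3.141, 0.0, 3.096]
wrist_force: [0.8, -0.2, -1.3]
finger_gap: 22.0
finger_force: 30.0
```

```bash
python3 -c "
from h import *
to(476.3,-182.3,84,np.pi-.045)
c=imaging.camera('scene');save(c,'g5.png',(280,240,100,80),6)"
```

```text
[ 0.1  0.2  0.8 -0. ] t 5.875
```

View pics/g5.png

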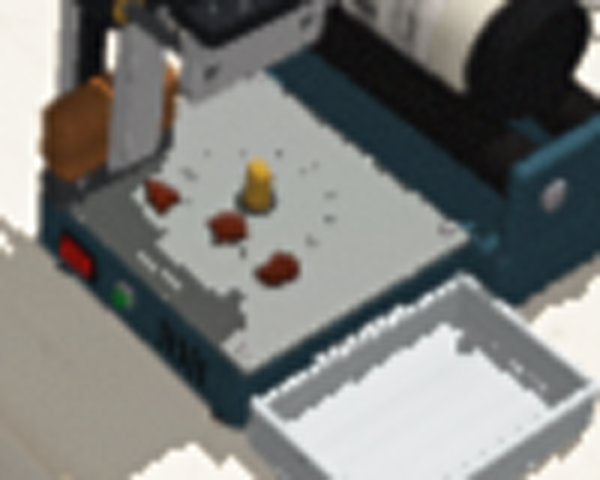

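The scraper stands at the deck's left edge (tile (100,140)), with the chips and shaft clear in front of it. Wiping to the right.

Request:
arm_command:
  steps:
    - [0, 0, 0, 1.2, 0]
    - [0, 0, -8, 1.4, 0]
    - [0, 0, -16, 1.4, 0]
    - [0, 0, -24, 1.4, 0]
    - [0, 0, -32, 1.4, 0]
    - [0, 0, -40, 1.4, 0]
    - [0, 0, -48, 1.4, 0]
    - [0, 0, -56, 1.4, 0]
    - [0, 0, -64, 1.4, 0]
    - [0, 0, -72, 1.4, 0]
    - [0, -2, -80, 1.4, 0]
    - [0, -4, -86, 1.4, 0]
    - [0, -6, -92, 1.4, 0]

```text
clock: 7.55
eef_pos: [478.1, -275.0, 83.0]
eef_rot: [-3.142, -0.0, 3.096]
wrist_force: [-0.9, 0.1, -1.4]
finger_gap: 22.0
finger_force: 30.0
```

```bash
python3 -c "
from h import *
c=imaging.camera('scene');save(c,'g6.png',(280,240,100,90),6)"
```

```text
(no output)
```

View pics/g6.png

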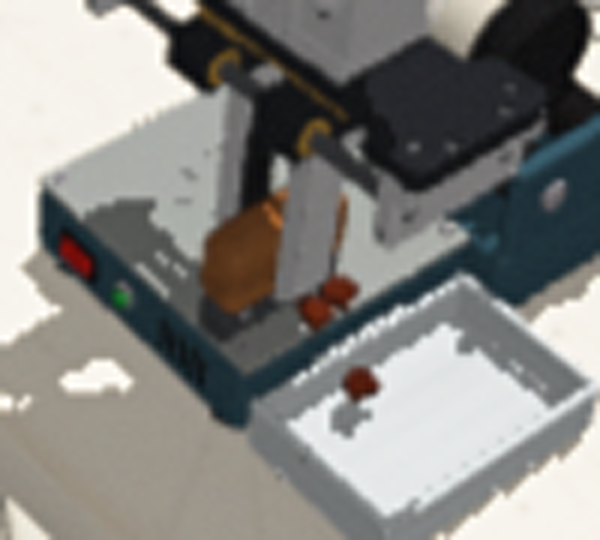

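One chip is dropping into the tray (360,383) and two are ahead of the rubber (318,310), (342,292). Continuing over the edge.

Request:
arm_command:
  steps:
    - [0, 0, -6, 0, 0]
    - [0, 0, -12, 0, 0]
    - [0, 0, -18, 0, 0]
    - [0, 0, -24, 0, 0]
    - [0, 0, -30, 0, 0]
    - [0, 0, -35, 0, 0]
    - [0, 0, -35, 0, 0]
    - [0, 0, -35, 0, 0]
    - [0, 0, -20, -30, 0]
    - [0, 0, 0, -60, 0]
    - [0, 0, 40, -60, 0]
    - [0, 0, 80, -60, 0]

```text
clock: 9.1
eef_pos: [481.6, -193.5, 143.4]
eef_rot: [-3.141, 0.001, 3.096]
wrist_force: [0.5, -0.1, -1.1]
finger_gap: 21.7
finger_force: 30.0
```

```bash
python3 -c "
from h import *
c=imaging.camera('scene');save(c,'g7.png',(280,240,100,90),6)
p=np.array([516,-234.1]);a=-.045
for d in find_in(c,'chip_1_mid')[:5]:
    u=d['rect'];q=p2w(c,u[:2],8)[:2]-p;print(np.round(u),round(d['p'],2),'mill',np.round([np.cos(a)*q[0]+np.sin(a)*q[1],-np.sin(a)*q[0]+np.cos(a)*q[1]]))
to(452.4,40.5,37,2.602)"
```

```text
[ 39.3 230.8 106.3  28.5] t 9.2
```

View pics/g7.png

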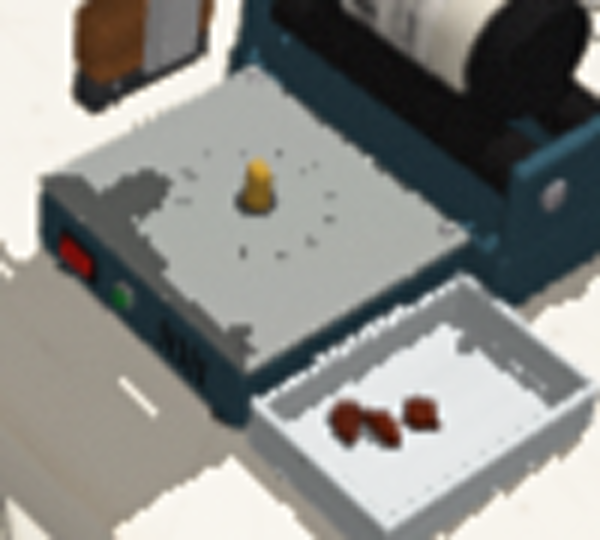

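All three chips lie in the tray at (346,423), (380,427), (420,413), and the deck is clear. Taking the scraper back.

Request:
arm_command:
  steps:
    - [0, 8, 46, 0, 6]
    - [0, 16, 92, 0, 12]
    - [0, 24, 138, 0, 18]
    - [0, 32, 184, 10, 24]
    - [0, 39, 231, 30, 28.5]
    - [0, 39, 231, 60, 28.5]
    - [0, 39, 231, 85, 28.5]
    - [0, 39, 231, 98, 28.5]
    - [0, 39, 231, 103, 28.5]
    - [0, 39, 231, 106, 28.5]
    - [0, 39, 231, 106, 28.5]

```text
clock: 10.58
eef_pos: [453.5, 37.8, 37.5]
eef_rot: [3.141, 0.001, 2.598]
wrist_force: [0.9, 0.7, -1.1]
finger_gap: 21.8
finger_force: 30.0
```

```bash
python3 -c "
from h import *
to(452.4,40.5,36.3,2.602)
s=monitor.read_state();print(s['wrist_force'])"
```

```text
[ 2.4  1.8  1.2 -0.2] t 10.575
[ 0.92024759  0.73527712 -1.06584124]
```

Lower 1 mm, release, rise and look at the knob from above on the way.

Request:
arm_command:
  steps:
    - [0, 0, 0, 1, 0]
    - [0, 0, 0, 1.2, 0]
    - [0, 0, 0, 1.2, 0]
    - [1, 0, 0, 1.2, 0]
    - [1, 0, 0, 1.2, 0]
    - [1, 0, 0, 1.2, 0]
    - [1, 0, 0, 1.2, 0]
    - [1, 0, 0, 1.2, 0]
    - [1, 0, 0, 1.2, 0]
    - [1, 0, 0, 1.2, 0]
    - [1, 0, 0, -20, 0]
    - [1, 0, 0, -70, 0]
    - [1, 0, 0, -100, 0]
    - [1, 0, 0, -100, 0]

```text
clock: 12.32
eef_pos: [454.2, 37.9, 138.9]
eef_rot: [3.14, 0.003, 2.598]
wrist_force: [1.1, -0.3, -1.1]
finger_gap: 94.4
finger_force: 0.0
```

```bash
python3 -c "
from h import *
d=imaging.camera('scene')
for t in ('scraper_mid','chip_1_mid'): print([(np.round(x['rect']),x['p']) for x in find_in(d,t)[:3]])
print(w2p(d,(453,39,25)),monitor.read_state()['finger_gap'])
for y in (.45,):
  to(457,246.4,120,y);to(457,246.4,37,y)"
```

```text
[(array([240., 239.,  26.,  14.]), 0.68)]
[(array([205., 207.,  11.,  13.]), 0.31)]
[239.13068281 236.40184695] 93.9671346853565
[104.2 180.7  16.  123.1] t 12.475
[104.2 180.7  99.  123.1] t 12.475
```

Request:
arm_command:
  steps:
    - [0.6, 10, 18, 0, 10.5]
    - [0.6, 20, 36, 0, 21]
    - [0.6, 30, 54, 0, 31.5]
    - [0.6, 40, 70, 0, 42]
    - [0.6, 50, 86, 0, 52.5]
    - [0.6, 60, 104, 0, 63]
    - [0.6, 70, 120, 0, 73.5]
    - [0.6, 80, 138, 0, 84]
    - [0.6, 90, 155, 0, 94.5]
    - [0.6, 104, 181, 0, 105]
    - [0.6, 104, 181, 16, 115]
    - [0.6, 104, 181, 40, 123]
    - [0.6, 104, 181, 45, 123]
    - [0.6, 104, 181, 45, 123]

```text
clock: 14.22
eef_pos: [457.7, 246.4, 91.7]
eef_rot: [-3.142, 0.001, 0.455]
wrist_force: [0.9, -0.3, -0.2]
finger_gap: 56.7
finger_force: 0.0
```

```bash
python3 -c "
from h import *
to(457,246.4,36,.45)
print(monitor.read_state()['joints'])
c=imaging.camera('scene');d=imaging.camera('top')
a=cv2.resize(c['img'][180:240,165:245,::-1],(480,360));b=cv2.resize(d['img'][195:245,190:250,::-1],(320,267));b=cv2.copyMakeBorder(b,0,93,0,0,0)
cv2.imwrite('pics/g8.png',np.hstack([a,b]))"
```

```text
[-0.6 -0.3 55.7  0.3] t 14.225
[4.23474928e-01 3.86992688e-01 1.73914764e+00 2.02163650e-06
 1.01660024e+00 1.53956079e+00]
```

View pics/g8.png

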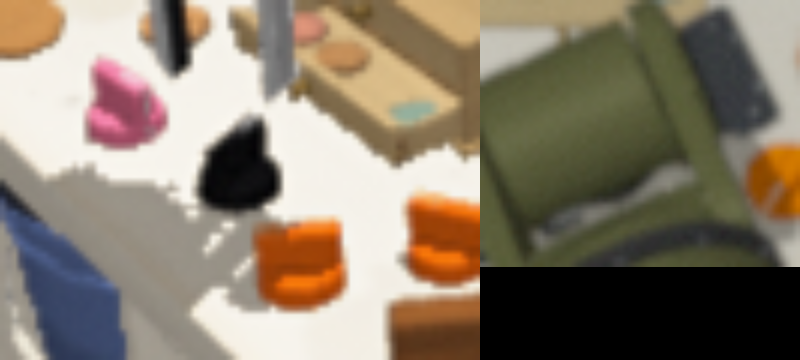

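The black knob (tile (240,165)) stands below the open fingers, and the pink and orange look-alikes are clear of them. Descend and close.

Request:
arm_command:
  steps:
    - [0.6, -0.6, -0.3, 30, 0]
    - [0.6, -0.6, -0.3, 45, 0]
    - [0.6, -0.6, -0.3, 53, 0]
    - [0.6, -0.6, -0.3, 56, 0]
    - [0.6, -0.6, -0.3, 56, 0]
    - [0, -0.6, -0.3, 56, 0]
    - [0, -0.6, -0.3, 56, 0]
    - [0, -0.6, -0.3, 56, 0]
    - [0, -0.6, -0.3, 56, 0]
    - [0, -0.6, -0.3, 56, 0]
    - [0, -0.6, -0.3, 56, 0]
    - [0, -0.6, -0.3, 56, 0]
    - [0, -0.6, -0.3, 56, 0]
  force: 20

```text
clock: 15.95
eef_pos: [457.1, 246.5, 36.1]
eef_rot: [3.142, 0.0, 0.452]
wrist_force: [-0.3, 0.6, 1.3]
finger_gap: 13.7
finger_force: 20.0
```

```bash
python3 -c "
from h import *
print(monitor.read_state()['finger_gap'],monitor.read_state()['finger_force'])
to(516,-234.1,130,-.045);to(516,-234.1,105,-.045)"
```

```text
13.717363041472609 20.000057816505432
[-156.8  458.1  -93.9   28.5] t 15.95
[-156.8  458.1  -68.9   28.5] t 15.95
```

Request:
arm_command:
  steps:
    - [0, 0, 0, -40, 0]
    - [0, 0, 0, -94, 0]
    - [0, -14, 42, -94, 3]
    - [0, -31, 92, -94, 6]
    - [0, -48, 142, -94, 10]
    - [0, -65, 192, -94, 13]
    - [0, -82, 242, -94, 16]
    - [0, -99, 292, -94, 19]
    - [0, -116, 342, -94, 22]
    - [0, -133, 392, -94, 25]
    - [0, -150, 436, -94, 28.5]
    - [0, -156.8, 458, -94, 28.5]
    - [0, -156.8, 458, -84, 28.5]
    - [0, -156.8, 458, -73, 28.5]
    - [0, -156.8, 458, -73, 28.5]
    - [0, -156.8, 458, -73, 28.5]

```text
clock: 17.95
eef_pos: [516.1, -233.2, 109.2]
eef_rot: [3.142, -0.0, -0.045]
wrist_force: [0.3, -0.4, -0.9]
finger_gap: 13.5
finger_force: 20.0
```

```bash
python3 -c "
from h import *
to(516,-234.1,109,-.045)
c=imaging.camera('scene');d=imaging.camera('top')
a=cv2.resize(c['img'][240:300,290:350,::-1],(480,480),interpolation=cv2.INTER_CUBIC);b=cv2.resize(d['img'][180:220,350:390,::-1],(320,320));b=cv2.copyMakeBorder(b,0,160,0,0,0)
cv2.imwrite('pics/g9.png',np.hstack([a,b]))
import pickle;pickle.dump(c,open('c9.pkl','wb'))
s=monitor.read_state()
for P in [(516,-234.1,66),(*s['eef_pos'][:2],s['eef_pos'][2]-36),(516,-234.1,46)]: print((w2p(c,P)-[290,240]+.5)*8-.5)
for t in ('scraper_mid','knob_grip','chip_1_mid'): print([(np.round(x['rect']),round(x['p'],2)) for x in find_in(c,t)[:4]])"
```

```text
[-0.1  0.9  0.2  0. ] t 17.95
[264.29347729 222.3616542 ]
[265.5022571  203.85332836]
[259.0203253  268.29890733]
[(array([242., 237.,  22.,  18.]), 0.69), (array([325., 263.,  20.,  15.]), 0.63), (array([274., 204.,  11.,  12.]), 0.42)]
[(array([215., 225.,  14.,  21.]), 0.65), (array([187., 198.,  14.,  13.]), 0.51), (array([325., 261.,  21.,  17.]), 0.47), (array([240., 220.,  15.,  15.]), 0.47)]
[(array([327., 264.,  18.,  15.]), 0.45)]
```

View pics/g9.png

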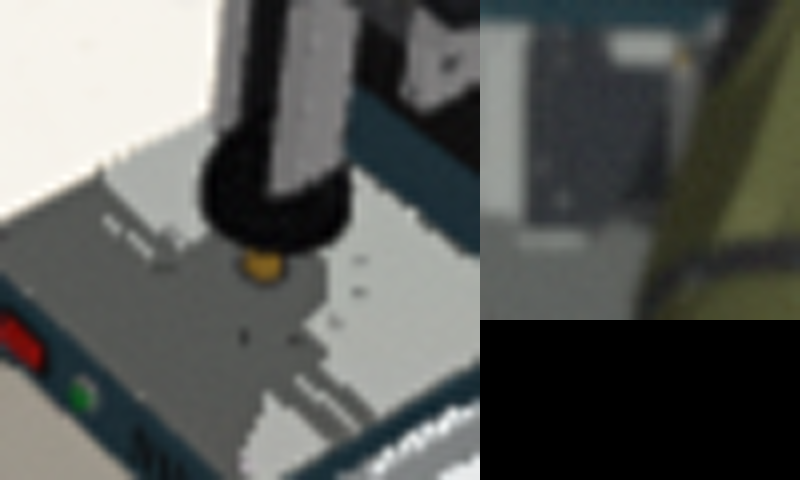

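```bash
python3 - <<'E'
from h import *
import pickle
from scipy.optimize import least_squares
C=pickle.load(open("c0.pkl","rb"));c9=pickle.load(open("c9.pkl","rb"))
def hull(c,x,y,r,z0,z1):
    a=np.linspace(0,2*np.pi,60);P=[(x+r*np.cos(t),y+r*np.sin(t),z) for t in a for z in (z0,z1)]
    return np.array([w2p(c,p) for p in P])
def ext(c,*a): h=hull(c,*a);return np.array([h[:,0].min(),h[:,0].max(),h[:,1].min(),h[:,1].max()])
# shaft sub-pixel: soft yellowness
for k,(x,y,w,h) in (("s",(312,258,22,20)),("t",(362,194,16,16))):
    c=C[k];i=c["img"][y:y+h,x:x+w].astype(float);g=np.clip(i[...,0]-i[...,2]-10,0,None);g*= (i[...,1]/(i[...,0]+1)>.55)
    yy,xx=np.mgrid[:h,:w];print(k,"yellow",(g*xx).sum()/g.sum()+x,(g*yy).sum()/g.sum()+y,"px",(g>30).sum())
    H=hull(c,516,-234.1,6,46,66);m=np.zeros((384*8,512*8),np.uint8);cv2.fillConvexPoly(m,cv2.convexHull(np.int32(np.round(H*8))),1)
    ys,xs=np.nonzero(m);print("  model",xs.mean()/8,ys.mean()/8,len(xs)/64)
    print(g.astype(int)[:,4:18] if k=="s" else g.astype(int))
# knob in c9
i=c9["img"].sum(2).astype(int);print(i[262:266,310:340]);print(i[264:276,321:327].T)
s=[516.1,-233.2];print("model ext",ext(c9,*s,24,73.1,86.1), "x+3",ext(c9,s[0]+3,s[1],24,73.1,86.1)-ext(c9,*s,24,73.1,86.1))
E
```

```text
s yellow 322.18161518422033 270.3907703758839 px 34
  model 322.2646252285192 270.23866544789763 42.734375
[[  0   0   0   0   0   0   0   0   0   0   0   0   0   0]
 [  0   0   0   0   0   0   0   0   0   0   0   0   0   0]
 [  0   0   0   0   0   0   0   0   0   0   0   0   0   0]
 [  0   0   0   0   0   0   0   0   0   0   0   0   0   0]
 [  0   0   0   0   0   0   0   0   0   0   0   0   0   0]
 [  0   0   0   0   0   0   0   0   0   0   0   0   0   0]
 [  0   0   0   0   0   0   0   0   0   0   0   0   0   0]
 [  0   0   0   0   0   0   0   0   0   0   0   0   0   0]
 [  0   0   0   0   0   0  41  45   0   0   0   0   0   0]
 [  0   0   0   0   0  54 110 111  49   0   0   0   0   0]
 [  0   0   0   0   0  58 120 131  99   4   0   0   0   0]
 [  0   0   0   0   0  46  91 113  98  23   0   0   0   0]
 [  0   0   0   0   5  44  69  82  70  16   0   0   0   0]
 [  0   0   0   0   3  50  69  74  63  12   0   0   0   0]
 [  0   0   0   0  13  58  70  73  65   2   0   0   0   0]
 [  0   0   0   0  16  60  72  73  62   0   0   0   0   0]
 [  0   0   0   0   0  20  50  53  35   0   0   0
[... 1337 characters left out ...]
417 516 488 307 219 145]
 [513 512 518 514 400 131  20  21  27  27  30  24  41 111 165 157 117  84
   38  29  40  52  38 124 469 522 519 486 464 286]
 [513 512 518 511 408 135  24  27  25  32  27  32  26  42  56  40  33  20
   24  30  39  41  31 129 495 520 518 518 520 471]]
[[ 24  32  26  33  37  23  44 157 215 214 171 205]
 [ 41  26  26  38  35  21  31  97 221 244 209 177]
 [111  42  24  35  33  28  27  95 221 253 217 171]
 [165  56  29  30  32  18  34  78 215 231 190 186]
 [157  40  24  49  31  26  32  44 133 141 148 224]
 [117  33  34  31  36  32  27  63 216 222 237 254]]
model ext [312.94101448 332.84208677 254.71911837 271.91103515] x+3 [ 0.84372759  0.82500892 -0.50110441 -0.54632021]
```

The knob hides the shaft's tip; its skirt spans tile columns 202–352 against a model centre about 1 px left, so the knob sits ~3.8 mm ahead of the TCP along the wing. I'll shift for that and lower.

Request:
arm_command:
  steps:
    - [0, -4, 1.4, 0, 0]
    - [0, -4, 1.4, 4, 0]
    - [0, -4, 1.4, 6, 0]
    - [0, -4, 1.4, 7, 0]
    - [0, -4, 1.4, 8, 0]
    - [0, -4, 1.4, 9, 0]
    - [0, -4, 1.4, 10, 0]
    - [0, -4, 1.4, 10, 0]
    - [0, -4, 1.4, 10, 0]

```text
clock: 19.32
eef_pos: [512.0, -235.2, 99.3]
eef_rot: [3.141, -0.001, -0.046]
wrist_force: [-0.9, 1.3, 5.6]
finger_gap: 14.2
finger_force: 20.0
```

```bash
python3 -c "
from h import *
s=monitor.read_state();print(s['eef_pos'],s['wrist_force'],s['moment'])"
```

```text
[ 512.03594444 -235.20752192   99.31966981] [-0.89862431  1.3018874   5.60497493] [ 0.2454938   0.2610587  -0.02123594]
```

Request:
arm_command:
  steps:
    - [0, 0, 0, 0, 4]
    - [0, 0, 0, 0, 8]
    - [0, 0, 0, 0, 12]
    - [0, 0, 0, 0, 16]
    - [0, 0, 0, 0, 20]
    - [0, 0, 0, 0, 24]
    - [0, 0, 0, 0, 28]
    - [0, 0, 0, 0, 28]

```text
clock: 20.32
eef_pos: [512.3, -234.2, 99.2]
eef_rot: [-3.14, 0.0, -0.535]
wrist_force: [1.8, 8.2, 4.9]
finger_gap: 14.3
finger_force: 20.0
```

Request:
arm_command:
  steps:
    - [0, -0.2, -1, 0, 0]
    - [0, -0.4, -1.9, 0, 0]
    - [0, -0.4, -1.9, 0, 0]
    - [0, -0.4, -1.9, 0, 0]

```text
clock: 20.82
eef_pos: [512.7, -233.4, 99.2]
eef_rot: [-3.141, -0.001, -0.535]
wrist_force: [1.4, 2.0, 4.9]
finger_gap: 14.1
finger_force: 20.0
```

Request:
arm_command:
  steps:
    - [0, 0, 0.1, 0, -7]
    - [0, 0.1, 0.5, 0, -14]
    - [0, 0.25, 1.0, 0, -21]
    - [0, 0.4, 1.4, 0, -28]
    - [0, 0.4, 1.4, 0, -28]
    - [0, 0.4, 1.4, 0, -28]

```text
clock: 21.58
eef_pos: [512.7, -234.7, 98.9]
eef_rot: [3.142, -0.002, -0.046]
wrist_force: [7.3, 2.3, -0.3]
finger_gap: 13.6
finger_force: 20.0
```

The axial force vanished, so the flats have met. Relieving the side load and pushing down.

Request:
arm_command:
  steps:
    - [0, 0.6, -0.2, 0, 0]
    - [0, 1.2, -0.4, 0, 0]
    - [0, 1.2, -0.4, 1, 0]
    - [0, 1.2, -0.4, 2, 0]
    - [0, 1.2, -0.4, 3, 0]
    - [0, 1.2, -0.4, 3, 0]

```text
clock: 22.32
eef_pos: [513.4, -234.4, 96.0]
eef_rot: [3.142, -0.0, -0.046]
wrist_force: [4.8, -0.4, -0.1]
finger_gap: 13.6
finger_force: 20.0
```

Request:
arm_command:
  steps:
    - [0, 1, 0, 0, 0]
    - [0, 1.2, 0, 1, 0]
    - [0, 1.2, 0, 2, 0]
    - [0, 1.2, 0, 3, 0]
    - [0, 1.2, 0, 4, 0]
    - [0, 1.2, 0, 5, 0]
    - [0, 1.2, 0, 6, 0]
    - [0, 1.2, 0, 7, 0]
    - [0, 1.2, 0, 8, 0]
    - [0, 1.2, 0, 8, 0]

```text
clock: 23.58
eef_pos: [514.5, -234.4, 87.9]
eef_rot: [-3.141, 0.0, -0.046]
wrist_force: [-0.4, 2.9, -0.6]
finger_gap: 13.8
finger_force: 20.0
```

Request:
arm_command:
  steps:
    - [0, 0, -0.4, 1, 0]
    - [0, 0, -0.4, 2, 0]
    - [0, 0, -0.4, 3, 0]
    - [0, 0, -0.4, 4, 0]
    - [0, 0, -0.4, 4.4, 0]
    - [0, 0, -0.4, 4.4, 0]
    - [0, 0, -0.4, 4.4, 0]
  force: 30

```text
clock: 24.45
eef_pos: [514.7, -234.2, 84.1]
eef_rot: [3.141, -0.0, -0.046]
wrist_force: [-2.3, 1.1, 5.9]
finger_gap: 13.8
finger_force: 30.0
```

Request:
arm_command:
  steps:
    - [0, -0.3, 0, 0.7, 0]
    - [0, -0.3, 0, 1.4, 0]
    - [0, -0.3, 0, 1.4, 0]
    - [0, -0.3, 0, 1.4, 0]

```text
clock: 24.95
eef_pos: [514.7, -234.2, 82.9]
eef_rot: [3.141, -0.001, -0.046]
wrist_force: [-1.9, 2.0, 7.7]
finger_gap: 13.4
finger_force: 30.0
```

```bash
python3 -c "
from h import *
s=monitor.read_state();print(s['eef_pos'],s['wrist_force'],s['moment'],s['finger_gap'])
c=imaging.camera('scene');save(c,'g10.png',(220,195,160,120),5)"
```

```text
[ 514.65556395 -234.20296015   82.94504561] [-1.91142028  1.96861312  7.67526005] [ 0.353934    0.50823832 -0.0187479 ] 13.444558444575875
```

View pics/g10.png

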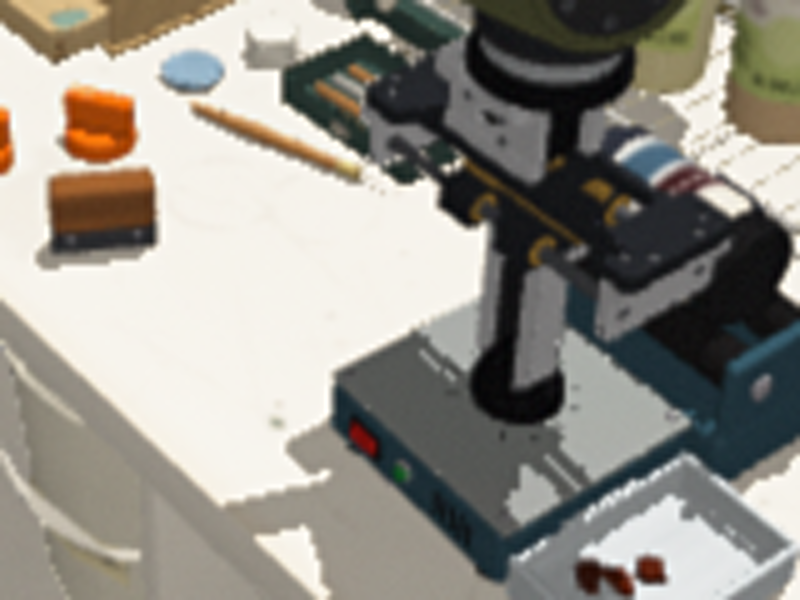

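Picture shows the knob seated on the shaft just above the deck at (517,395), the scraper upright at (103,210), and three chips in the tray at (585–650,572). Adding a little press margin, then handing in.

Request:
arm_command:
  steps:
    - [0, 0, 0, 0.3, 0]
    - [0, 0, 0, 0.3, 0]
    - [0, 0, 0, 0.3, 0]
    - [0, 0, 0, 0.3, 0]

```text
clock: 25.5
eef_pos: [514.7, -234.2, 82.9]
eef_rot: [3.141, -0.001, -0.046]
wrist_force: [-3.3, 1.3, 10.2]
finger_gap: 13.5
finger_force: 30.0
```

```bash
python3 -c "
from h import *
s=monitor.read_state();print(s['eef_pos'],s['wrist_force'],s['finger_force']);print(job.sign_off())"
```

```text
[ 514.67313211 -234.20696908   82.87118075] [-3.29507222  1.30218915 10.1898967 ] 30.003011226654053
the job is handed in; nothing more can be done
None
```

I handed the job in at 25.5 s, and the verdict was not shown: in the last picture all three chips were in the tray and the scraper stood on the bench; the knob is on the shaft, gripped at 30 N and pressed with about 10 N.

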